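# Spot-check a painted panel with a spring-tip hardness gauge

### The job

The colour of the disc lying in the small tray at the front of the sloping inspection rig tells which ringed spot on the white panel is to be tested: red disc, red ring; blue disc, blue ring. Lift the orange hardness gauge out of its stand, hold it square to the panel's sloping face and press its spring tip gently inside that ring until the brass tip is pushed in about half of its travel; never press on the other ring. Finish while still holding it pressed there, and leave the discs, the enamel mug and the cork float where they are.

Things in the scene. Friction and masses are not known exactly. Their poses are not given: they have to be found in the camera images.
- gauge: loose hardness gauge, 0.18 kg, upright in its stand at first. Origin: underside of the round collar (38 mm wide, 12 high) that rests on the stand; z: long axis, tip to handle; x, y square to the handle's flats. Orange handle 26 x 26 mm (grip its flats) from z = 12 to 72 mm, black cap to 76. Below: steel nose, 16 mm wide, to z = -35 mm, then an 8 mm brass plunger, ball end at z = -60 mm when free
- plunger (a joint): travel of the gauge's sprung tip into its nose, in m: 0 = fully out (free), 0.016 = fully pushed in. Needs 1.5 N to start and 0.5 N more for each mm (5.5 N at half travel)
- tip (a point): lowest point of the ball end of the gauge's plunger; moves with the plunger
- gauge_stand: fixed stand on the bench, origin at the centre of its underside: base 80 x 80 mm, four thin posts, and an aluminium plate 64 x 64 mm whose top is 75 mm above the bench; a vertical hole of 22 mm diameter at its centre holds the gauge's nose (raise the gauge at least 60 mm to bring the tip clear)
- panel: white painted test panel, 110 x 180 x 12 mm, fixed on the rig, sloping 20 degrees down towards its front (robot) edge. Origin at the centre of its painted face, 45 mm above the bench; z is the outward normal of the face, x runs up the slope away from the robot, y along the panel to the left
- spot_red (a point): centre of the red ring (inner diameter 28 mm, outer 36 mm) on the panel's face, at panel x = 0, y = +50 mm
- spot_blue (a point): centre of the blue ring (same size) on the panel's face, at panel x = 0, y = -50 mm
- tray (a point): centre of the floor of the round aluminium marker tray (60 mm diameter, rim 10 mm high) at the front edge of the rig, on the robot's side of the panel; one of the two discs lies in it
- red_disc: loose red marker disc, 36 mm diameter, 14 mm high, origin at the centre of its underside; lies either in the rig's tray or in the spare tray
- blue_disc: loose blue marker disc of the same size; lies in whichever tray the red one does not
- spare_tray: fixed round aluminium tray of the same size, standing alone on the bench to the left of the rig; holds the disc that is not in use
- mug: loose pale grey enamel mug with a side handle, 84 mm diameter, 81 mm high, standing upright, a bystander, origin at the centre of its underside
- float: loose brown cork float, a round disc with a hole, 84 mm diameter, 34 mm high, a bystander, origin at the centre of its underside
There are look-alikes about, which are no part of the job. What is shaped like the gauge but green is not meant.

How it is judged (in metres and radians):
On the way:
1. the gauge is drawn up out of its stand, held by the fingers, its tip clear above the stand (height (world z) of tip above 0.08 m and contact force between the fingers and gauge above 1 N and contact force between gauge and gauge_stand below 0.05 N), for 0.1 s.
At the end, for the whole second after the job is handed in: The gauge is held by the fingers, away from its stand and still, its axis within 0.15 rad of the panel's normal, its tip within 10 mm of the centre of the ring that has the colour of the disc in the rig's tray, the plunger pushed in 3 to 13.5 mm and the force on the panel between 1.5 and 12 N (((horizontal distance between red_disc and tray below 0.03 m and distance between tip and spot_red below 0.01 m) or (horizontal distance between blue_disc and tray below 0.03 m and distance between tip and spot_blue below 0.01 m)) and angle between the z axis of gauge and the z axis of panel, either way round below 0.15 rad and z of gauge in the frame of panel above 0.04 m and value of joint plunger between 0.003 and 0.0135 m and contact force between gauge and panel between 1.5 and 12 N and contact force between the fingers and gauge above 1 N and contact force between gauge and gauge_stand below 0.05 N and linear speed of gauge below 0.02 m/s); the arm keeps its last pose, push and grip.
It fails at once if the gauge is pressed on the panel with more than 20 N (contact force between gauge and panel above 20 N).
It fails at once if the gauge is pressed on the ring of the wrong colour (contact force between gauge and panel above 1 N and ((horizontal distance between red_disc and tray below 0.03 m and distance between tip and spot_blue below 0.022 m) or (horizontal distance between blue_disc and tray below 0.03 m and distance between tip and spot_red below 0.022 m))).
It fails at once if a disc, the enamel mug or the cork float is moved more than 20 mm (distance of any of red_disc, blue_disc, mug, float from where it was at the start of the episode above 0.02 m).
It also fails if it takes over 35 s, if anything falls off the work surface, if the arm or the gripper's body presses on something with over 40 N, if the wrist force passes 120 N, or if a joint passes its speed limit or range.

### The arm

A 6-joint arm with a two-finger parallel gripper is mounted at the origin on a cart in front of the work surface, level with it; the furniture and walls round the work are solid. World frame = base frame: x ahead of the robot, y to its left, z up, the work surface at z = 0. Lengths are in mm, angles in rad, forces in N, time in s.
With the tool pointing down it reaches from about 400 to 925 mm from the base axis. Payload 12.5 kg.
Tool frame: the origin (TCP) lies midway between the tips of the shut fingers; the grasp point (between the pads) lies 19 mm behind it; z points along the fingers, y is the line along which they close (so a half turn about z gives the same grasp; the last joint's range is limited). The gripper opens to 95 mm and grips with 3 to 60 N. Pads are 20 mm wide; open, the fingers measure 119 mm over their backs; the gripper's body (75 mm by 180 mm) begins 59 mm behind the grasp point.
Start: joints at [1.117, 0.491, 1.559, -0, 1.092, -0.106], TCP at [213.003, 587.602, 214.661] pointing down, gripper open.
Joint ranges: [-3.1, 3.1], [-0.84, 2.19], [0.05, 2.79], [-1.13, 4.28], [0.06, 2.93], [-2.69, 2.69]. Speed limits (rad/s): [2.22, 2.22, 2.79, 3.14, 3.14, 3.14].

### API

Orientations are given as [roll, pitch, yaw] about the fixed x, y, z axes, in that order (R = Rz(yaw) Ry(pitch) Rx(roll)).
In Python, from cell import * gives the robot as it stands.
- The arm moves only by the tool servo_tool, never from a script. Its argument "moves" is one flat list of numbers, 5 for each row, row after row: the shift along the world's x, y, z as a fraction of full scale, then the turn about the world's z as a fraction of full scale, then the opening, from 0 (shut) to 1 (fully open). A call has 1 to 12 rows; each row is the pose to reach, as a shift and turn from the pose commanded when the call began, turning the shorter way round; what a row does not reach only later rows make up. Full scale, the value 1, is 400 mm for a shift and 180 degrees for a turn. A row lasts 1/12 s, in which the tool goes at most 41.7 mm and 7.16 degrees, less where a joint would pass 70% of its speed; a pose out of reach is approached as far as the arm can. A call with a number of a shift or a turn outside -1 to 1 is refused whole. A call with a gripper value outside its range is refused whole. The fingers move at their own pace and stop on an object; the grip force is fixed at half the most. Time passes only in rows, so rows that repeat a pose let the fingers close. It gives the time, the measured TCP pose, the force, the opening and the grip force at its end, in the units of the state.
- state(): the state, without advancing time (a new reading comes with each control period).
- read_camera(name): name is "side" or "top" or "wrist"; returns (picture, depth): 400x640x3 uint8, blue, green, red; 400x640 float32, mm along the optical axis (not along the pixel's ray), 0 where there is no reading.
- get_calibration(name): a dict with "K" (3x3 intrinsics, pixels), "k1" (the pictures are not rectified: a ray, as slopes to the right and down, at radius r is drawn at 1 + k1 r^2 times it, then the intrinsics apply), "R" (3x3) and "t" (3): a world point X has camera coordinates R X + t. Camera axes: x right, y down, z forward; pixel columns grow to the right and rows downward; lengths in mm; the calibration is good to about 2 mm. A picture is of the moment at which its call begins: read the wrist's pose just before it. get_calibration takes no time and is no camera call; for the wrist camera it gives the pose at the moment of the call.
- job_done(): hands the job in; it is judged then, once.
The state is a dict: "t": time; "joints": joint angles; "qvel": joint speeds; "tau": joint torques, N m; "eef_pos": TCP position; "tcp_rot": TCP orientation; "ft_force": force on the tool from outside, world axes, zero at the start; "moment": the same for the moment, N m; "opening": opening from 0.0 (shut) to 1.0 (fully open); "grip_force": force on a finger pad.
Only numpy, scipy, OpenCV 4.12 (cv2) and the standard library are available. Lean on these libraries where they do the work, as an engineer would, in place of code of your own. Each camera call takes 0.05 s, during which the arm holds its last target. There are 200 camera calls.

## Working session

There is one attempt and no reset: what is moved stays moved. The work goes in short steps, Python scripts to look and compute and a tool call to move; the robot and the scene stay as the last step left them, time stands still between calls to the robot, and variables do not carry over. Pictures are saved under pics/ and viewed, at most 10 in all, crops included, and the job is handed in when it is done.

Besides the shell and the picture viewer there is one more tool, called after ">>>" as name(argument=value, ...), one argument or row to a line, values as JSON. servo_tool: Moves the arm, as the interface text tells. Its arguments: {"type":"object","properties":{"moves":{"type":"array"}},"required":["moves"]}

```bash
ls; mkdir -p pics
cat > h.py <<'E'
from cell import *
import numpy as np, cv2
def grab(n):
    c=get_calibration(n); im,d=read_camera(n); np.savez('/tmp/%s.npz'%n,im=im,d=d,**{k:np.array(c[k]) for k in('K','k1','R','t')}); return im,d,c
def load(n):
    z=np.load('/tmp/%s.npz'%n); return z['im'],z['d'],z
def norm(px,c):
    k=np.array([float(c['k1']),0,0,0,0]); return cv2.undistortPoints(np.float64(px).reshape(-1,1,2),np.array(c['K']),k).reshape(-1,2)
def world(px,z,c):  # z = depth
    n=norm(px,c); z=np.asarray(z,float).reshape(-1,1); X=np.hstack([n*z,z]); return (X-np.array(c['t']))@np.array(c['R'])
def onplane(px,h,c):
    n=norm(px,c); R=np.array(c['R']); o=-R.T@np.array(c['t']); d=np.hstack([n,np.ones((len(n),1))])@R
    return o+d*((h-o[2])/d[:,2:3])
def proj(X,c):
    R=np.array(c['R']); k=np.array([float(c['k1']),0,0,0,0])
    return cv2.projectPoints(np.float64(X).reshape(-1,1,3),cv2.Rodrigues(R)[0],np.float64(c['t']),np.array(c['K']),k)[0].reshape(-1,2)
E
python3 - <<'E'
from h import *
for n in('top','side'):
    im,d,c=grab(n); cv2.imwrite('pics/%s0.png'%n,im); print(n,c)
print(state())
E
```

```text
pics
top {'K': array([[460.19997397,   0.        , 317.15899545],
       [  0.        , 460.19997397, 201.26153165],
       [  0.        ,   0.        ,   1.        ]]), 'k1': -0.08626891106562123, 'R': array([[ 0.0923888 , -0.99572128, -0.00185768],
       [-0.89823961, -0.0825385 , -0.43168623],
       [ 0.42968584,  0.04155162, -0.90202192]]), 't': array([ 153.77181198,  611.03120644, 1252.24392459])}
side {'K': array([[377.83517076,   0.        , 316.19282264],
       [  0.        , 377.83517076, 197.25810969],
       [  0.        ,   0.        ,   1.        ]]), 'k1': -0.006853248082441439, 'R': array([[-0.94058907, -0.3386396 , -0.02480753],
       [-0.13239902,  0.43305973, -0.89158834],
       [ 0.31267026, -0.83533376, -0.4521668 ]]), 't': array([ 641.9811194 ,   66.27951323, 1108.60236086])}
{'t': 0.1, 'joints': array([ 1.11739447e+00,  4.91467805e-01,  1.55939181e+00,  8.67506406e-07,
        1.09172870e+00, -1.05613568e-01]), 'qvel': array([ 0.00164629, -0.00233709, -0.00074693,  0.00100558, -0.00086124,
       -0.0009816 ]), 'tau': array([ 2.95050217e-03, -6.13623118e+01, -2.58605164e+01,  6.93787658e-02,
        4.70913586e-02, -7.29213502e-05]), 'eef_pos': array([212.89952356, 587.38229025, 214.13861212]), 'tcp_rot': array([-3.14060263e+00, -1.05724631e-04,  2.79380391e+00]), 'ft_force': array([-0.07123967, -0.97076481, -0.17141555]), 'moment': array([-0.00445689, -0.003767  , -0.01792223]), 'grip_force': 0.0, 'opening': 1.0005980975198578}
```

View pics/top0.png

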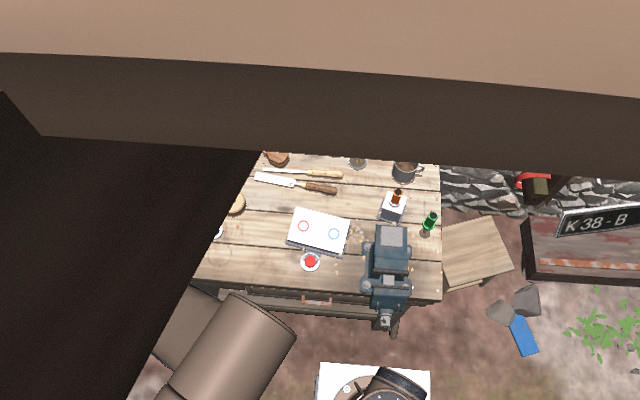

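View pics/side0.png

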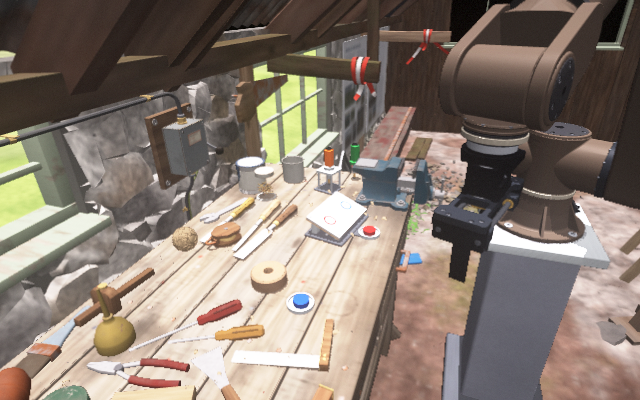

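The top view shows the rig at about (318,232). A red disc lies in its tray at (310,262), and the blue disc is in the spare tray (side view 300,302). There are two gauge-shaped things: an orange one in the stand at (397,197) and a green one at (431,221). The orange one fits the description. I'll confirm it in an enlarged crop and measure.

Run:
```python
from h import *
im,d,c=load('top'); s,ds,cs=load('side')
a=cv2.resize(im[150:290,270:450],None,fx=4,fy=4,interpolation=cv2.INTER_CUBIC)[:, :]
b=cv2.resize(s[130:250,290:400],(0,0),fx=4,fy=4,interpolation=cv2.INTER_CUBIC)
cv2.imwrite('pics/c_top.png',a); cv2.imwrite('pics/c_side.png',b)
def blobs(im,d,c,name,lo,hi):
    hsv=cv2.cvtColor(im,cv2.COLOR_BGR2HSV); m=cv2.inRange(hsv,lo,hi)
    n,l,st,ce=cv2.connectedComponentsWithStats(m)
    for i in range(1,n):
        if st[i,4]>12:
            v,u=np.nonzero((l==i)&(d>0))
            if len(u): 
                P=world(np.c_[u,v],d[v,u],c); print(name,ce[i].round(1),st[i,4],np.median(P,0).round(),'zmax',P[:,2].max().round())
for n,(i,dd,cc) in dict(top=(im,d,c),side=(s,ds,cs)).items():
    blobs(i,dd,cc,n+' orange',(5,200,120),(14,255,255)); blobs(i,dd,cc,n+' red',(0,170,120),(4,255,255)); blobs(i,dd,cc,n+' blue',(95,100,80),(125,255,255));
```

```text
top red [521.7 175.9] 29 [ 599. -315.  378.] zmax 388.0
top red [307.8 263.6] 17 [432. 226.  17.] zmax 21.0
top blue [523. 336.] 698 [ 417. -765. -757.] zmax -730.0
side red [409.4  60.2] 20 [  663. -2212.   158.] zmax 179.0
side red [352.7  67.7] 48 [ 641. -313.  368.] zmax 389.0
side red [363.2  66.9] 47 [ 602. -312.  371.] zmax 388.0
side red [356.4  96.2] 13 [ 657. -436.  237.] zmax 245.0
side blue [414.2 258.7] 108 [ 369. -763. -758.] zmax -91.0
side blue [401.6 259.1] 24 [ 437. -735. -762.] zmax -173.0
side blue [300.6 300.3] 195 [520. 548.  17.] zmax 19.0
```

View pics/c_top.png

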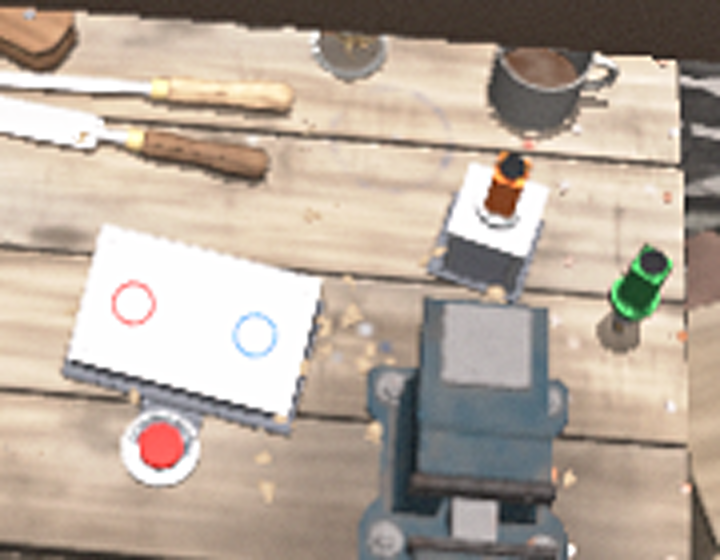

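View pics/c_side.png

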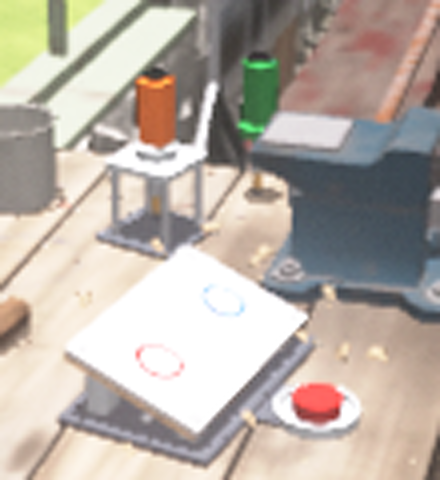

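```bash
cat > m.py <<'E'
from h import *
for n in('top','side'):
    im,d,c=load(n); hsv=cv2.cvtColor(im,cv2.COLOR_BGR2HSV).astype(int)
    v,u=np.mgrid[0:400,0:640]; P=world(np.c_[u.ravel(),v.ravel()],d.ravel(),c).reshape(400,640,3); P[d<=0]=9e9
    box=lambda x0,x1,y0,y1,z0,z1:(P[...,0]>x0)&(P[...,0]<x1)&(P[...,1]>y0)&(P[...,1]<y1)&(P[...,2]>z0)&(P[...,2]<z1)
    H,S,V=hsv[...,0],hsv[...,1],hsv[...,2]
    pan=box(430,660,30,330,15,90)
    r=pan&((H<8)|(H>172))&(S>35)&(V>120)&(P[...,2]>30)
    b=pan&(H>92)&(H<125)&(S>35)&(V>120)&(P[...,2]>30)
    for nm,m in(('redring',r),('bluering',b)):
        k,l,st,ce=cv2.connectedComponentsWithStats(m.astype(np.uint8),connectivity=8)
        for i in range(1,k):
            if st[i,4]>=10:
                q=np.argwhere(l==i)[:,::-1]; (cx,cy),ax,an=cv2.fitEllipse(q.astype(np.float32)); print(n,nm,(round(cx,1),round(cy,1)),ax,st[i,4],'depth',np.median(P[l==i],0).round(1),'ray z45',onplane([[cx,cy]],45,c)[0].round(1))
    w=pan&(S<30)&(V>190)
    k,l,st,ce=cv2.connectedComponentsWithStats(w.astype(np.uint8)); i=1+st[1:,4].argmax(); Q=P[l==i]
    A=np.c_[Q[:,:2],np.ones(len(Q))]; s=np.linalg.lstsq(A,Q[:,2],rcond=None)[0]; nn=np.array([-s[0],-s[1],1]);nn/=np.linalg.norm(nn)
    print(n,'panel normal',nn.round(3),'tilt',np.degrees(np.arccos(nn[2])).round(1),'yaw',np.degrees(np.arctan2(-nn[1],-nn[0])).round(1),'mean',Q.mean(0).round(1))
    cn=cv2.boxPoints(cv2.minAreaRect(np.argwhere(l==i)[:,::-1].astype(np.float32)));
    g=box(430,800,-150,20,95,165)&(H<20)&(S>120)
    Q=P[g]; print(n,'gauge',len(Q),Q.min(0).round(),Q.max(0).round(),np.median(Q,0).round(1))
    q=np.argwhere(g)[:,::-1]; 
    if len(q): print(q.min(0),q.max(0))
    t=box(430,800,-150,20,68,82)&(S<40)&(V>150); Q=P[t]
    if len(Q): 
        print(n,'stand top',len(Q),Q.min(0).round(),Q.max(0).round(),'rect',cv2.minAreaRect(Q[:,:2].astype(np.float32)))
    t=box(430,800,-150,0,82,170)&(S<60); Q=P[t]; print(n,'grey above stand',len(Q),Q.min(0).round() if len(Q) else'',Q.max(0).round() if len(Q) else '')
    x=[np.histogram(Q[:,j],8) for j in range(3)]; print(x)
E
python3 m.py
```

```text
top redring (302.9, 225.4) (10.057402610778809, 10.24020767211914) 42 depth [553.  251.8  45.6] ray z45 [550.2 250.9  45. ]
top bluering (333.2, 233.3) (10.08363151550293, 10.21281909942627) 35 depth [532.7 151.9  45.1] ray z45 [532.5 153.1  45. ]
top panel normal [-0.332  0.062  0.941] tilt 19.8 yaw -10.6 mean [540.6 198.3  44.4]
top gauge 82 [627. -43.  95.] [658. -17. 156.] [633.  -27.5 134.1]
[391 188] [401 203]
top stand top 249 [ 606. -116.   68.] [796.   3.  82.] rect ((708.5811767578125, -53.921409606933594), (63.49567413330078, 202.8828125), 71.02823638916016)
top grey above stand 754 [ 430. -148.   82.] [786.  -0. 157.]
[(array([178, 291, 179,  30,  66,   3,   0,   7]), array([430.1992134 , 474.71082017, 519.22242693, 563.7340337 ,
       608.24564047, 652.75724723, 697.268854  , 741.78046076,
       786.29206753])), (array([ 29,   1,   2,   0,  70, 200, 254, 198]), array([-1.48120831e+02, -1.29607615e+02, -1.11094398e+02, -9.25811814e+01,
       -7.40679648e+01, -5.55547482e+01, -3.70415315e+01, -1.85283149e+01,
       -1.50982434e-02])), (array([ 42,   4,  32, 478, 129,  
[... 477 characters left out ...]
3828), 73.35869598388672)
side grey above stand 254 [ 430. -148.   82.] [660.  -0. 151.]
[(array([37, 53, 57, 49, 12,  9,  6, 31]), array([430.17726368, 458.88812921, 487.59899473, 516.30986026,
       545.02072578, 573.73159131, 602.44245683, 631.15332235,
       659.86418788])), (array([14,  0,  0,  0, 19, 50, 95, 76]), array([-1.48255139e+02, -1.29739476e+02, -1.11223814e+02, -9.27081513e+01,
       -7.41924889e+01, -5.56768265e+01, -3.71611640e+01, -1.86455016e+01,
       -1.29839167e-01])), (array([ 31,   2,   0,  75, 116,  14,   7,   9]), array([ 82.10061446,  90.67717975,  99.25374505, 107.83031035,
       116.40687565, 124.98344095, 133.56000625, 142.13657154,
       150.71313684]))]
```

```bash
cat > m2.py <<'E'
from h import *
for n in('top','side'):
    im,d,c=load(n); S=cv2.cvtColor(im,cv2.COLOR_BGR2HSV)[...,1]
    v,u=np.mgrid[0:400,0:640]; px=np.c_[u.ravel(),v.ravel()]; P=world(px,d.ravel(),c).reshape(400,640,3); P[d<=0]=9e9
    m=(abs(P[...,0]-645)<52)&(abs(P[...,1]+28)<52)&(abs(P[...,2]-75)<6)
    k,l,st,ce=cv2.connectedComponentsWithStats(m.astype(np.uint8)); i=1+st[1:,4].argmax()
    q=np.argwhere(l==i)[:,::-1]; W=onplane(q,75,c)[:,:2].astype(np.float32)
    print(n,st[i,4],'stand rect',cv2.minAreaRect(W),W.min(0),W.max(0))
    m=(P[...,0]>560)&(P[...,0]<720)&(abs(P[...,1]+28)<70)&(P[...,2]>80)&(P[...,2]<170)
    k,l,st,ce=cv2.connectedComponentsWithStats(m.astype(np.uint8))
    for i in range(1,k):
        if st[i,4]>8: Q=P[l==i]; print('  above',st[i],Q.min(0).round(),Q.max(0).round())
    m=(P[...,2]>140)&(P[...,2]<160)&(abs(P[...,0]-645)<40)&(abs(P[...,1]+28)<30); q=np.argwhere(m)[:,::-1]; print('  cap',len(q),onplane([q.mean(0)],151,c))
E
python3 m2.py
```

```text
top 239 stand rect ((642.264404296875, -31.366302490234375), (61.25727462768555, 67.03104400634766), 73.35929870605469) [603.7635 -69.4298] [682.2894      6.1046805]
  above [389 188  13  19 166] [624. -49.  80.] [658. -14. 157.]
  cap 69 [[639.41321617 -28.96890796 151.        ]]
side 123 stand rect ((642.9768676757812, -21.777393341064453), (71.19221496582031, 68.46697998046875), 74.53968811035156) [606.2609  -52.02119] [683.1004   16.82193]
  above [324 147  11  23 208] [624. -44.  80.] [661. -11. 151.]
  cap 36 [[638.8021065  -11.14684345 151.        ]]
```

>>> servo_tool(
  moves=[0.75,-1,0.2,0,1,0.75,-1,0.2,0,1,0.75,-1,0.2,0,1,0.75,-1,0.2,0,1,0.75,-1,0.2,0,1,0.75,-1,0.2,0,1,0.75,-1,0.2,0,1,0.75,-1,0.2,0,1,0.75,-1,0.2,0,1,0.75,-1,0.2,0,1,0.75,-1,0.2,0,1,0.75,-1,0.2,0,1],
)

```text
t: 1.1
eef_pos: [510.0, 190.7, 293.9]
tcp_rot: [-3.142, -0.0, 2.794]
ft_force: [0.8, 0.6, 0.7]
opening: 0.997
grip_force: 0.0
```

>>> servo_tool(
  moves=[0.31,-0.535,0,0.022,1,0.31,-0.535,0,0.022,1,0.31,-0.535,0,0.022,1,0.31,-0.535,0,0.022,1,0.31,-0.535,0,0.022,1,0.31,-0.535,0,0.022,1,0.31,-0.535,0,0.022,1,0.31,-0.535,0,0.022,1,0.31,-0.535,0,0.022,1],
)

```text
t: 1.85
eef_pos: [632.8, -21.2, 293.2]
tcp_rot: [3.141, -0.001, 2.862]
ft_force: [-0.4, 0.1, 0.1]
opening: 1.0
grip_force: 0.0
```

Run:
```python
from h import *
print(state()['eef_pos'],state()['tcp_rot'],state()['joints'])
im,d,c=grab('wrist'); cv2.imwrite('pics/w1.png',im)
v,u=np.mgrid[0:400,0:640]; P=world(np.c_[u.ravel(),v.ravel()],d.ravel(),c).reshape(400,640,3); P[d<=0]=9e9
for nm,z0,z1,h in(('stand',69,81,75),('cap',146,158,151)):
    m=(abs(P[...,0]-642)<55)&(abs(P[...,1]+26)<55)&(P[...,2]>z0)&(P[...,2]<z1)
    k,l,st,ce=cv2.connectedComponentsWithStats(m.astype(np.uint8))
    if k<2: continue
    i=1+st[1:,4].argmax(); q=np.argwhere(l==i)[:,::-1]; W=onplane(q,h,c)[:,:2].astype(np.float32)
    print(nm,st[i],cv2.minAreaRect(W),np.median(P[l==i],0).round(1))
```

```text
[632.84684786 -21.15711077 293.17779767] [ 3.14141654e+00 -1.14903097e-03  2.86243705e+00] [-1.37827616e-01  4.40278325e-01  1.43015286e+00  3.51767439e-04
  1.27227426e+00 -1.42957188e+00]
stand [ 290  161   49   48 1398] ((644.7030029296875, -32.39467239379883), (63.954490661621094, 63.770408630371094), 73.96701049804688) [634.9 -24.7  74.9]
cap [302 190  22  22 388] ((644.4617309570312, -32.404144287109375), (22.701330184936523, 23.571609497070312), 73.97088623046875) [644.5 -32.3 150.5]
```

View pics/w1.png

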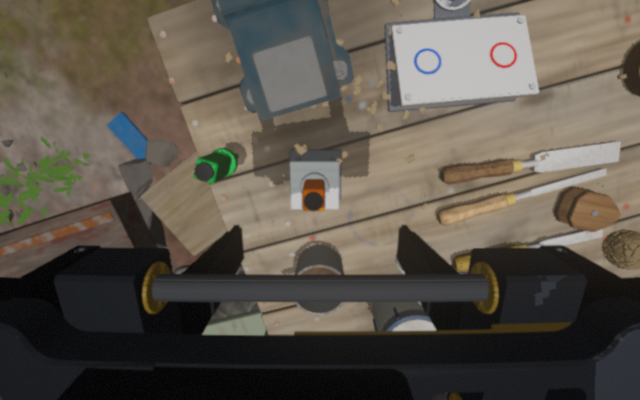

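>>> servo_tool(
  moves=[0.019,-0.015,-0.2,0,1,0.019,-0.015,-0.2,0,1,0.019,-0.015,-0.2,0,1,0.019,-0.015,-0.2,0,1,0.019,-0.015,-0.2,0,1],
)

```text
t: 2.32
eef_pos: [641.3, -26.6, 215.9]
tcp_rot: [3.141, 0.002, 2.864]
ft_force: [0.5, -0.9, 0.5]
opening: 1.001
grip_force: 0.0
```

```bash
cat > w.py <<'E'
from h import *
s=state(); print(s['t'],s['eef_pos'],s['tcp_rot'],s['ft_force'])
im,d,c=grab('wrist'); 
v,u=np.mgrid[0:400,0:640]; P=world(np.c_[u.ravel(),v.ravel()],d.ravel(),c).reshape(400,640,3); P[d<=0]=9e9
for nm,z0,z1,h in(('stand',69,81,75),('cap',146,158,151)):
    m=(abs(P[...,0]-642)<55)&(abs(P[...,1]+26)<55)&(P[...,2]>z0)&(P[...,2]<z1)
    k,l,st,ce=cv2.connectedComponentsWithStats(m.astype(np.uint8))
    if k<2: continue
    i=1+st[1:,4].argmax(); q=np.argwhere(l==i)[:,::-1]; W=onplane(q,h,c)[:,:2].astype(np.float32)
    print(nm,st[i],cv2.minAreaRect(W),np.median(P[l==i],0).round(1))
E
python3 w.py
```

```text
2.3167 [641.3258234  -26.56300105 215.89573277] [3.14116467e+00 2.07804604e-03 2.86394454e+00] [ 0.51380806 -0.86355913  0.52682715]
stand [ 285  163   61   59 2165] ((645.4854125976562, -32.64271926879883), (64.00606536865234, 63.981136322021484), 74.04966735839844) [634.2 -24.7  74.8]
cap [300 201  29  28 646] ((644.4073486328125, -32.14702224731445), (23.161375045776367, 23.41353416442871), 73.04423522949219) [644.7 -32.4 150.5]
```

>>> servo_tool(
  moves=[0.0085,-0.014,0,0,1,0.0085,-0.014,-0.1,0,1,0.0085,-0.014,-0.2,0,1,0.0085,-0.014,-0.29,0,1,0.0085,-0.014,-0.29,0,1,0.0085,-0.014,-0.29,0,1],
)

```text
t: 2.87
eef_pos: [644.5, -33.2, 98.2]
tcp_rot: [-3.142, -0.001, 2.863]
ft_force: [0.9, 1.4, 0.8]
opening: 1.001
grip_force: 0.0
```

>>> servo_tool(
  moves=[0,0,0,0,0.2,0,0,0,0,0,0,0,0,0,0,0,0,0,0,0,0,0,0,0,0,0,0,0,0,0,0,0,0,0,0,0,0,0,0,0],
)

```text
t: 3.53
eef_pos: [644.2, -33.0, 97.7]
tcp_rot: [3.142, 0.0, 2.863]
ft_force: [-0.1, -0.1, -0.3]
opening: 0.497
grip_force: 0.0
```

>>> servo_tool(
  moves=[0,0,0,0,0,0,0,0,0,0,0,0,0,0,0,0,0,0,0,0,0,0,0,0,0,0,0,0,0,0,0,0,0,0,0,0,0,0,0,0],
)

```text
t: 4.2
eef_pos: [644.3, -33.0, 97.6]
tcp_rot: [3.141, 0.0, 2.863]
ft_force: [-0.3, 0.1, -1.2]
opening: 0.275
grip_force: 30.0
```

>>> servo_tool(
  moves=[0,0,0.03,0,0,0,0,0.06,0,0,0,0,0.095,0,0,0,0,0.095,0,0,0,0,0.095,0,0],
)

```text
t: 4.62
eef_pos: [644.6, -33.0, 137.0]
tcp_rot: [3.141, 0.002, 2.863]
ft_force: [0.7, -0.2, -2.4]
opening: 0.274
grip_force: 30.0
```

>>> servo_tool(
  moves=[-0.01,0.003,0,0,0,-0.02,0.006,0,0,0,-0.03,0.009,0,0,0,-0.04,0.0115,0,0,0,-0.05,0.014,0,0,0,-0.06,0.017,0,0,0,-0.07,0.02,0,0,0,-0.07,0.02,0,0,0,-0.07,0.02,0,0,0],
)

```text
t: 5.37
eef_pos: [616.8, -25.1, 135.5]
tcp_rot: [3.141, 0.002, 2.863]
ft_force: [4.6, -2.2, -2.5]
opening: 0.273
grip_force: 30.0
```

```bash
cat > t.py <<'E'
from h import *
import sys
s=state(); print(s['t'],s['eef_pos'],s['tcp_rot'],s['ft_force'],s['opening'],s['grip_force'])
for n in sys.argv[2:]:
    im,d,c=grab(n); H,S,V=[a.astype(int) for a in cv2.split(cv2.cvtColor(im,cv2.COLOR_BGR2HSV))]
    v,u=np.mgrid[0:400,0:640]; P=world(np.c_[u.ravel(),v.ravel()],d.ravel(),c).reshape(400,640,3); P[d<=0]=9e9
    g=np.linalg.norm(P-(s['eef_pos']+[0,0,10]),axis=2)<110
    x,y=proj([s['eef_pos']],c)[0].astype(int)
    cr=im[max(0,y-60):y+60,max(0,x-65):x+65]; cv2.imwrite('pics/%s_%s.png'%(sys.argv[1],n),cv2.resize(cr,None,fx=5,fy=5,interpolation=cv2.INTER_CUBIC)); print(n,'crop origin',max(0,x-65),max(0,y-60))
    m=g&(H<20)&(S>150); Q=P[m]; print(n,'orange',len(Q),Q.min(0).round(),Q.max(0).round()) if len(Q) else print('none')
E
python3 t.py tilt1 side
```

```text
5.3667 [616.77866227 -25.13951511 135.52483433] [3.14141034e+00 2.26330284e-03 2.86293385e+00] [ 4.60064723 -2.20965323 -2.46200954] 0.27271720025709123 29.999521672725677
side crop origin 271 93
side orange 43 [606. -36. 128.] [641. -11. 183.]
```

View pics/tilt1_side.png

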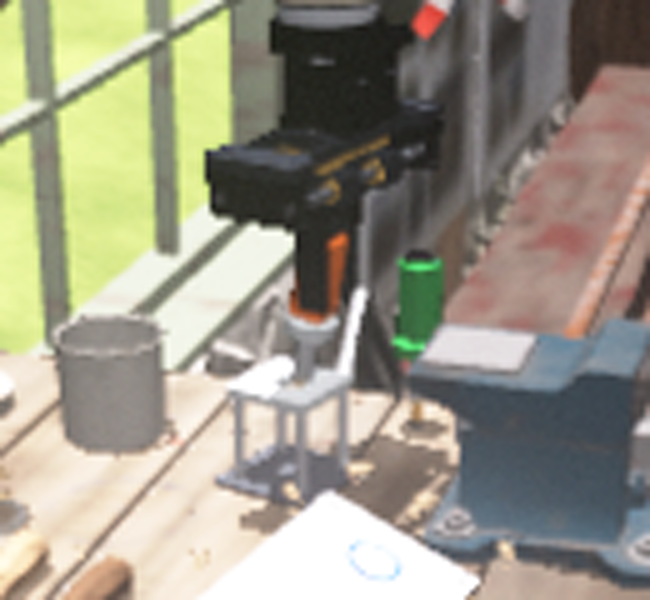

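>>> servo_tool(
  moves=[-0.008,0.002,0,0,0,-0.016,0.0045,0,0,0,-0.0215,0.006,0,0,0,-0.0215,0.006,0,0,0],
)

```text
t: 5.75
eef_pos: [608.3, -22.7, 135.7]
tcp_rot: [3.141, 0.003, 2.863]
ft_force: [5.5, -1.8, -2.4]
opening: 0.27
grip_force: 30.0
```

>>> servo_tool(
  moves=[0,0,0.04,0,0,0,0,0.08,0,0,0,0,0.14,0,0,0,0,0.2,0,0,0,0,0.25,0,0,0,0,0.25,0,0,0,0,0.25,0,0],
)

```text
t: 6.33
eef_pos: [607.2, -22.5, 235.5]
tcp_rot: [3.141, 0.0, 2.863]
ft_force: [0.1, 0.2, -2.5]
opening: 0.274
grip_force: 30.0
```

```bash
python3 t.py tilt2 side top
```

```text
6.3333 [607.23152792 -22.45444311 235.53022671] [3.14145050e+00 3.13736091e-04 2.86296351e+00] [ 0.08321665  0.22915967 -2.52273202] 0.27443654195077605 29.999613761901855
side crop origin 273 64
side orange 66 [562. -90. 229.] [635.   2. 319.]
top crop origin 333 129
none
```

View pics/tilt2_side.png

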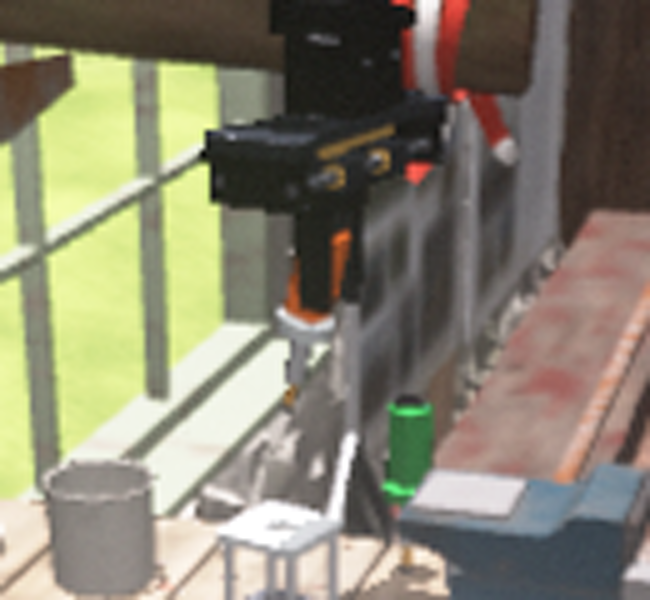

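Run:
```python
from h import *
im,d,c=load('side'); s=state(); g=s['eef_pos']+[0,0,19]; yaw=s['tcp_rot'][2]-np.pi
e=np.array([np.cos(yaw),np.sin(yaw),0]); f=np.array([-e[1],e[0],0])
R=np.array(c['R']);o=-R.T@c['t']
for px in([330.4,144.2],[330.4,143.2],[331,144.2]):
    r=np.r_[norm([px],c)[0],1]@R; X=o+r*((g-o)@f)/(r@f); a=(X-g)@e; b=(X-g)[2]; print(X.round(1),a.round(1),b.round(1),'tilt',np.degrees(np.arctan2(a,-b)).round(1),'L',np.hypot(a,b).round(1))
print(proj([g],c))
```

```text
[639.2 -31.7 162.7] 33.8 -90.3 tilt 20.5 L 96.4
[639.2 -31.7 166.2] 33.7 -86.8 tilt 21.2 L 93.1
[636.9 -31.1 163.1] 31.3 -89.8 tilt 19.2 L 95.1
[[338.98612592 118.95411997]]
```

>>> servo_tool(
  moves=[-0.255,0.705,0,0.03,0,-0.255,0.705,0,0.03,0,-0.255,0.705,0,0.03,0,-0.255,0.705,0,0.03,0,-0.255,0.705,0,0.03,0,-0.255,0.705,0,0.03,0,-0.255,0.705,0,0.03,0,-0.255,0.705,0,0.03,0,-0.255,0.705,0,0.03,0,-0.255,0.705,0,0.03,0,-0.255,0.705,0,0.03,0],
)

```text
t: 7.35
eef_pos: [505.8, 258.4, 234.8]
tcp_rot: [-3.141, -0.001, 2.957]
ft_force: [0.1, -0.8, -0.8]
opening: 0.273
grip_force: 30.0
```

```bash
cat > r.py <<'E'
from h import *
s=state(); print(s['t'],s['eef_pos'],s['tcp_rot'],s['ft_force'])
for n in('wrist','side','top'):
    im,d,c=grab(n); cv2.imwrite('pics/%s3.png'%n,im); H,S,V=[a.astype(int) for a in cv2.split(cv2.cvtColor(im,cv2.COLOR_BGR2HSV))]
    v,u=np.mgrid[0:400,0:640]; P=world(np.c_[u.ravel(),v.ravel()],d.ravel(),c).reshape(400,640,3); P[d<=0]=9e9
    for nm,m,y in(('red',((H<10)|(H>170))&(S>25)&(V>90),251),('blue',(H>90)&(H<128)&(S>25)&(V>90),152)):
        m=m&(abs(P[...,0]-542)<40)&(abs(P[...,1]-y)<40)&(abs(P[...,2]-45)<15)
        q=np.argwhere(m)[:,::-1]
        if len(q)<12: print(n,nm,len(q)); continue
        W=onplane(q,45,c); W3=P[m]; (x,y_),ax,_=cv2.fitEllipse(q.astype(np.float32)); 
        print(n,nm,len(q),(round(x,1),round(y_,1)),np.round(ax,1),'ray',onplane([[x,y_]],45,c)[0].round(1),'depthmid',((W3.min(0)+W3.max(0))/2).round(1))
E
python3 r.py
```

```text
7.35 [505.82971056 258.42166508 234.82006313] [-3.14072894e+00 -1.04057969e-03  2.95651154e+00] [ 0.05627652 -0.79436453 -0.76969445]
wrist red 370 (320.6, 214.5) [26.1 26.3] ray [551.4 251.   45. ] depthmid [551.  250.9  44. ]
wrist blue 342 (241.6, 214.5) [25.5 26.1] ray [533.  152.8  45. ] depthmid [533.1 152.9  44.9]
side red 20 (338.3, 209.6) [13.9 40.2] ray [544.8 189.1  45. ] depthmid [552.2 264.7  44.4]
side blue 11
top red 0
top blue 0
```

View pics/wrist3.png

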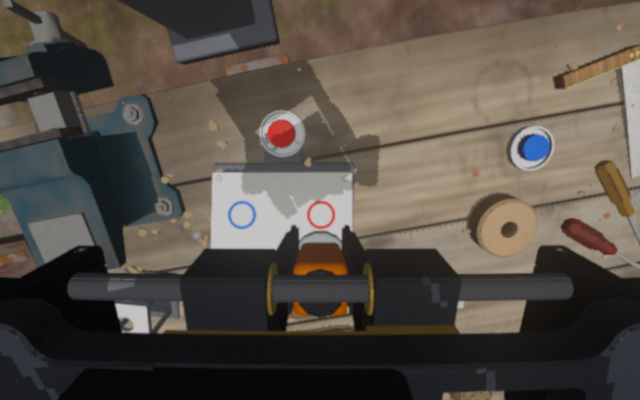

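>>> servo_tool(
  moves=[0.01,0,-0.1,0,0,0.01,0,-0.18,0,0,0.01,0,-0.225,0,0,0.01,0,-0.225,0,0,0.01,0,-0.225,0,0],
)

```text
t: 7.92
eef_pos: [509.9, 258.7, 145.5]
tcp_rot: [-3.141, -0.001, 2.956]
ft_force: [0.4, -0.4, -0.8]
opening: 0.271
grip_force: 30.0
```

```bash
python3 t.py hov side
python3 - <<'E'
from h import *
im,d,c=load('side'); s=state(); g=s['eef_pos']+[0,0,19]; yaw=s['tcp_rot'][2]-np.pi
e=np.array([np.cos(yaw),np.sin(yaw),0]); a=np.radians(20); ax=np.array([-np.sin(a)*e[0],-np.sin(a)*e[1],np.cos(a)])
for L in(41,94,101.6): print(L,(g-ax*L).round(1),proj([g-ax*L],c).round(1))
print('spot',proj([[551.4,251,45]],c))
E
```

```text
7.9167 [509.94160154 258.71137594 145.49220619] [-3.14100320e+00 -1.10952106e-03  2.95601335e+00] [ 0.44482267 -0.38061358 -0.83862606] 0.27091933354198006 29.999689757823944
side crop origin 278 130
side orange 41 [500. 255. 137.] [537. 275. 195.]
41 [524.2 256.5 127.1] [[338.4 195.2]]
94 [542.  253.2  77.3] [[332.5 210.2]]
101.6 [544.6 252.7  70.1] [[331.7 212.2]]
spot [[329.57504993 219.4931003 ]]
```

View pics/hov_side.png

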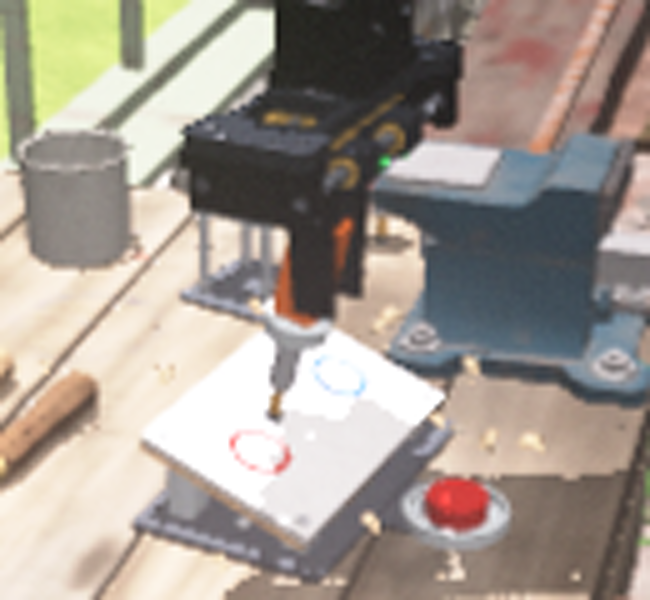

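>>> servo_tool(
  moves=[0.0085,-0.0015,-0.0235,0,0,0.017,-0.003,-0.047,0,0,0.019,-0.0035,-0.053,0,0,0.021,-0.004,-0.059,0,0,0.023,-0.0045,-0.065,0,0,0.025,-0.0047,-0.0705,0,0,0.025,-0.0047,-0.0705,0,0,0.025,-0.0047,-0.0705,0,0],
)

```text
t: 8.63
eef_pos: [519.6, 257.6, 117.7]
tcp_rot: [3.141, 0.0, 2.957]
ft_force: [-2.3, 0.3, 2.9]
opening: 0.273
grip_force: 30.0
```

```bash
python3 t.py prs1 side
```

```text
8.6333 [519.58225041 257.6067276  117.67186894] [3.14144756e+00 3.54245186e-05 2.95722851e+00] [-2.32171674  0.25159244  2.85482348] 0.273234803400315 30.000421106815338
side crop origin 274 138
side orange 43 [510. 251. 111.] [545. 280. 169.]
```

View pics/prs1_side.png

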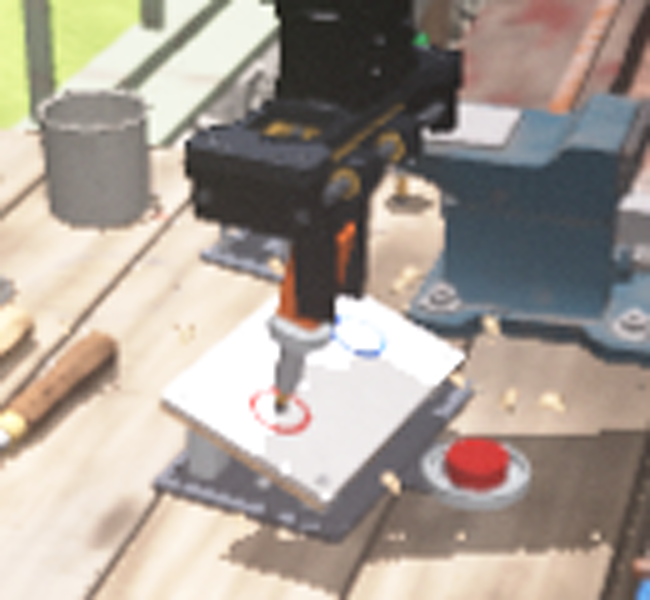

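>>> servo_tool(
  moves=[0.001,0,-0.0024,0,0,0.001,0,-0.0024,0,0,0.001,0,-0.0024,0,0],
)

```text
t: 8.93
eef_pos: [519.9, 257.6, 116.6]
tcp_rot: [3.142, -0.0, 2.957]
ft_force: [-3.0, -0.4, 2.9]
opening: 0.272
grip_force: 30.0
```

>>> servo_tool(
  moves=[0,0,0,0,0,0,0,0,0,0],
)

```text
t: 9.1
eef_pos: [520.0, 257.6, 116.5]
tcp_rot: [3.142, -0.0, 2.957]
ft_force: [-2.8, 1.2, 3.7]
opening: 0.275
grip_force: 30.0
```

>>> servo_tool(
  moves=[0,0,0,0,0,0,0,0,0,0],
)

```text
t: 9.27
eef_pos: [520.0, 257.6, 116.5]
tcp_rot: [3.142, -0.0, 2.957]
ft_force: [-3.1, -0.2, 2.1]
opening: 0.271
grip_force: 30.0
```

>>> servo_tool(
  moves=[0,0,0,0,0,0,0,0,0,0],
)

```text
t: 9.43
eef_pos: [520.0, 257.6, 116.5]
tcp_rot: [3.142, -0.0, 2.957]
ft_force: [-3.2, 0.3, 3.3]
opening: 0.272
grip_force: 30.0
```

```bash
python3 -c "
from cell import *
print(job_done())"
```

```text
the job is handed in; nothing more can be done
None
```

I handed the job in at about 9.4 s with the orange gauge gripped and pressed inside the red ring, tilted about 20° to match the panel; the force reading of about 5.4 N puts the plunger near half its travel, and no verdict came back.

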